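Put a ring case into the one-way stock lane

TASK

Stand the round wooden ring case in the open mouth of the metal stock lane, then push it from behind through the sprung flap and on until it meets the rubber stop, pressing it home with about 8 N for a moment and no harder. Draw your fingers back out of the lane slowly, so that the flap closes gently against them instead of snapping back. The case is left upright behind the shut flap, and the other pieces on the counter are not disturbed.

Things in the scene. Friction and masses are not known exactly. Their poses are not given: they have to be found in the camera images.
- case: round wooden ring case, an upright cylinder 60 mm in diameter and 45 mm high with a thin brass band, 0.11 to 0.22 kg; origin at the centre of its underside, z up. The piece to put into the lane. It starts on the counter beside the square case; the two may stand in either order.
- lane: fixed open-topped aluminium lane. Origin on the counter surface under the middle of the gate; x points along the lane, the way to push; y left, z up. Floor plate 4 mm thick, x = -115 to +195 mm. Side walls reach 34 mm above the counter; clear channel 67 mm wide (y = -33.5 to +33.5 mm). The flap stands across it at x = 0. The case fits before the flap with its middle at x = -78 mm.
- mouth (a point): middle of the lane's open end, on top of the floor plate; the walls flare outward over the first 20 mm (lane x = -115 to -95 mm). The fingers can come in from here or from above, behind the case.
- hinge (a point): top of the flap's upright hinge pin, at lane x = 0, y = +42 mm, 48 mm above the counter. The flap is a steel leaf 4 mm thick, 73 mm long from this axis, from 8 to 48 mm above the counter. Near the lane middle its tip reaches 60 to 65 mm past the gate and rests on a pusher only if part of that is nearer than this, so use one at least 15 mm deep along the lane (shut fingers are). Lane and flap are polished, slippery metal.
- pocket (a point): top middle of the recess behind the gate, on the left, into which the flap opens: there the channel is wider (to lane y = +50 mm); a slanted wall narrows it again from lane x = 78 to 104 mm.
- stop_zone (a point): middle of the stretch of lane floor in which the steel end stop with its rubber pad is clamped. The stop is set anew each time and its place is not measured: the pad's face lies anywhere from 7 mm before to 7 mm beyond this point along lane x and must be found by feel (or seen).
- flap (a joint): flap angle (rad): 0 shut across the channel; swings only inward (to 1.6), shut by a spring (0.05 Nm shut, 0.12 Nm wide open; a few N to push through). The case opens it to about 1.5. It drops off the case (middle 90 mm in) onto the pusher and follows it out. Let go when open it slams shut (over 4 rad/s in its last 0.4 rad); a pusher drawn straight back along the lane's middle at 40 mm/s or less lets it down gently.
- pad (a joint): how far (m) the rubber pad of the end stop is pressed in: 0 free, gives about 1 mm per 4 N (2 mm at 8 N), 6 mm at most. The pad is 50 mm wide, from 7 to 33 mm above the counter, facing the mouth (lane -x).
- square_case: bystander: square wooden ring case 54 x 54 x 45 mm, origin at the centre of its underside
- ring_cone: bystander: white ring stand, base 52 mm in diameter, cone 74 mm high with one ring on it; origin at the centre of its underside
- ring_tray: bystander: white tray 70 x 120 mm, 28 mm high with its rings; origin at the centre of its underside

How it is judged:
On the way, in this order (a step that is already met when the one before it is completed fails the run):
1. the round case stands upright on the lane floor in the mouth, in front of the shut flap (y of case in the frame of lane between -0.008 and 0.008 m and z of case in the frame of lane below 0.012 m and angle between case's own z axis and vertical below 0.12 rad and x of case in the frame of lane between -0.12 and -0.03 m and value of joint flap below 0.1 rad), for 0.2 s.
2. the case itself, upright on the lane floor, pushes through the gate and holds the flap open (y of case in the frame of lane between -0.008 and 0.008 m and z of case in the frame of lane below 0.012 m and angle between case's own z axis and vertical below 0.12 rad and x of case in the frame of lane between 0 and 0.07 m and value of joint flap above 0.8 rad), for 0.1 s.
3. the case is pressed home against the stop: the pad stays pressed in by 1.0 to 3.5 mm (4 to 14 N) for 0.2 s (y of case in the frame of lane between -0.008 and 0.008 m and z of case in the frame of lane below 0.012 m and angle between case's own z axis and vertical below 0.12 rad and x of case in the frame of lane above 0.09 m and value of joint pad between 0.001 and 0.0035 m), for 0.2 s.
At the end, for the whole second after the job is handed in: the round case stands upright (within 0.12 rad) and at rest on the lane floor, beyond the gate (origin more than 90 mm past it, within 8 mm of the lane's middle), let go, and the flap is shut (below 0.06 rad) (y of case in the frame of lane between -0.008 and 0.008 m and z of case in the frame of lane below 0.012 m and angle between case's own z axis and vertical below 0.12 rad and x of case in the frame of lane above 0.09 m and value of joint flap below 0.06 rad and linear speed of case below 0.01 m/s and contact force between case and the fingers below 0.1 N); the robot touches nothing.
It fails at once if the rubber pad is pressed in by more than 3.7 mm (about 15 N) (value of joint pad above 0.0037 m).
It fails at once if the flap slams shut: it is still closing faster than 4 rad/s in the last 0.4 rad before it is shut (velocity of joint flap below -4 rad/s and value of joint flap below 0.4 rad).
It fails at once if the round case is tipped by more than 0.6 rad (angle between case's own z axis and vertical above 0.6 rad).
It fails at once if a bystander is moved by more than 15 mm or tipped (distance of any of square_case, ring_cone, ring_tray from where it was at the start of the episode above 0.015 m or angle between any of square_case, ring_cone, ring_tray's own z axis and vertical above 0.3 rad).
It also fails if it takes over 67 s, if anything falls off the work surface, if the arm or the gripper's body presses on something with over 40 N, if the wrist force passes 120 N, or if a joint passes its speed limit or range.

ROBOT

A 6-joint arm with a two-finger parallel gripper is mounted at the origin on the work surface. World frame = base frame: x ahead of the robot, y to its left, z up, the work surface at z = 0. Lengths are in m, angles in rad, forces in N, time in s.
With the tool pointing down it reaches from about 0.4 to 0.825 m from the base axis. Payload 7 kg.
Tool frame: the origin (TCP) lies on the centre line of the jaws, within the pads' length; the fingertips stand 22 mm ahead of it and the grasp point (between the pads) lies 3 mm ahead of it; z points along the fingers, y is the direction in which the jaws open and shut (so a half turn about z gives the same grasp; the last joint's range is limited). The gripper opens to 88 mm and grips with 3 to 60 N. Pads are 19 mm wide; open, the fingers measure 130 mm over their backs; the gripper's body (78 mm by 193 mm) begins 47 mm behind the grasp point.
Start: joints at [-0.831, 0.359, 0.012, 0, -1.224, -0.288], TCP at [0.295, -0.607, 0.249] pointing down, gripper open.
Joint ranges: [-3.07, 3.07], [-1.43, 2.12], [-1.02, 1.25], [-3.03, 1.67], [-3.05, -0], [-3.03, 3.03]. Speed limits (rad/s): [2.39, 2.39, 3.01, 3.14, 3.14, 3.14].

INTERFACE

Orientations are given as [roll, pitch, yaw] about the fixed x, y, z axes, in that order (R = Rz(yaw) Ry(pitch) Rx(roll)).
In Python, from station import arm gives the robot as it stands. The module is installed in compiled form; this text tells all that it offers.
- The arm moves only by the tool arm_command, never from a script. Its argument "motion" is a list of rows, each a list of 3 entries, a list of its own where there are three numbers: the shift along the tool's x, y, z in mm, then the turn, a rotation vector about the tool's x, y, z in degrees, then the opening, from 0 (shut) to 1 (fully open). In form: [[[tx, ty, tz], [wx, wy, wz], grip], ...]. A call has 1 to 20 rows; each row shifts and turns the commanded pose from where the row before left it, along the tool's axes as they then stand; what a row does not reach is not made up. A row lasts 1/12 s, in which the tool goes at most 41.7 mm and 7.16 degrees, less where a joint would pass 70% of its speed; a pose out of reach is approached as far as the arm can. A call is refused whole if a number of a shift passes 41.7 or a number of a turn 7.16, either way. A call with a gripper value outside its range is refused whole. The fingers move at their own pace and stop on an object; "newtons" is the grip in N (left out, the last holds). Time passes only in rows, so rows that do not move let the fingers close. It gives the time, the measured TCP pose, the force and the opening at its end, in the units of the state.
- arm.get_state(): the state, without advancing time (a new reading comes with each control period).
- arm.grab_frame(name): name is "side" or "top" or "wrist"; returns the picture (400x640x3 uint8, red, green, blue); there is no depth.
- arm.camera_info(name): a dict with "fov_y" (degrees; the focal length in pixels is half the picture's height over the tangent of half this angle, whatever the lens; pixels are square), "cx", "cy" (the principal point, pixels), "view" (4x4, takes a point from world to camera coordinates); the wrist camera has in their place "tool_from_camera" (4x4, takes a point from camera to tool coordinates, whose origin is the TCP and whose axes are the flange's). Camera axes: x right, y down, z forward; pixel columns grow to the right and rows downward; lengths in m; the calibration is good to about 2 mm. A picture is of the moment at which its call begins: read the wrist's pose just before it. camera_info takes no time and is no camera call.
- arm.job_done(): hands the job in, once; it reports no verdict.
The state is a dict: "t": time; "q": joint angles; "qd": joint speeds; "joint_efforts": joint torques, N m; "eef_pos": TCP position; "ee_rot": TCP orientation; "force": force on the tool from outside, world axes, zero at the start; "moment": the same for the moment, N m; "width": finger opening in m.
Only numpy, scipy, OpenCV 4.12 (cv2) and the standard library are available. Lean on these libraries where they do the work, as an engineer would, in place of code of your own. Each camera call takes 0.05 s, during which the arm holds its last target. There are 200 camera calls.

## Working session

There is one attempt and no reset: what is moved stays moved. The work goes in short steps, Python scripts to look and compute and a tool call to move; the robot and the scene stay as the last step left them, time stands still between calls to the robot, and variables do not carry over. Pictures are saved under pics/ and viewed, on a budget of 10 in all, crops included, one or two more only if the job needs it, and the job is handed in when it is done.

Besides the shell and the picture viewer there is one more tool, called after "Call:" as name([rows], argument=value, ...), one row to a line, values as JSON. arm_command: Moves the arm, as the interface text tells. Its arguments: {"type":"object","properties":{"motion":{"type":"array","items":{"type":"array"}},"newtons":{"type":"number"}},"required":["motion"]}

```bash
mkdir -p pics
python3 - <<'E'
from station import arm
import cv2,numpy as np
np.set_printoptions(precision=4,suppress=True)
s=arm.get_state();print(s)
for n in("side","top","wrist"):
    i=arm.camera_info(n);print(n,i)
for n in("side","top"):
    f=arm.grab_frame(n);cv2.imwrite(f"pics/{n}0.png",f[:,:,::-1])
E
```

```text
{'t': 0.0, 'q': array([-0.8309,  0.3594,  0.0111, -0.0004, -1.2241, -0.2881]), 'qd': array([-0.0002,  0.0002, -0.0008,  0.0011, -0.0012, -0.0007]), 'joint_efforts': array([  0.0003, -58.2726,  29.3056,   6.9976,   0.0068,  -0.0002]), 'eef_pos': array([ 0.2945, -0.6069,  0.2476]), 'ee_rot': array([ 3.1399, -0.0001, -2.69  ]), 'force': array([-0.7773, -0.2276, -1.035 ]), 'moment': array([0.0288, 0.0415, 0.019 ]), 'width': 0.08727982548557553}
side {'fov_y': 50.87152315530235, 'cx': 316.56778304389167, 'cy': 190.5858083514677, 'view': array([[-0.9275, -0.3734, -0.0186,  0.5847],
       [-0.2586,  0.6764, -0.6896,  0.2015],
       [ 0.2701, -0.6348, -0.7239,  0.8917],
       [ 0.    ,  0.    ,  0.    ,  1.    ]])}
top {'fov_y': 46.218456534941055, 'cx': 317.41630637670283, 'cy': 201.5473488041356, 'view': array([[ 0.0102, -0.9998,  0.0168,  0.0085],
       [-0.9951, -0.0118, -0.0982,  0.6238],
       [ 0.0984, -0.0157, -0.995 ,  1.2   ],
       [ 0.    ,  0.    ,  0.    ,  1.    ]])}
wrist {'fov_y': 63.294603003529325, 'cx': 324.60890385431424, 'cy': 196.8106976402862, 'tool_from_camera': array([[ 0.0003, -0.9701, -0.2428,  0.0649],
       [ 1.    ,  0.0001,  0.0008,  0.0003],
       [-0.0008, -0.2428,  0.9701, -0.1357],
       [ 0.    ,  0.    ,  0.    ,  1.    ]])}
```

View pics/top0.png

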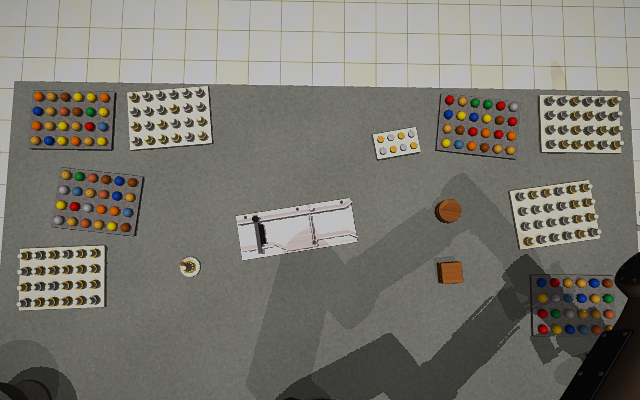

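View pics/side0.png

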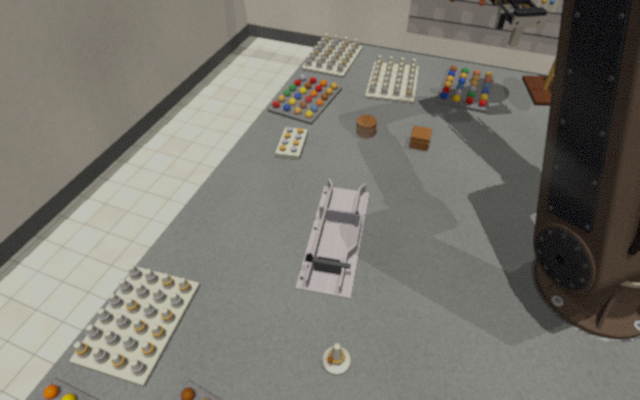

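The top view shows the mouth at the right end (~356,220), the flap line at ~313 and the black stop at ~(260,235). The round case is at (448,210), the square one at (450,272), the cone at (190,267) and the tray at (397,143). I'll take an enlarged crop for the lane pose.

Run:
```python
import cv2
f=cv2.imread("pics/top0.png")[190:270,230:365]
cv2.imwrite("pics/crop1.png",cv2.resize(f,None,fx=5.9,fy=5.9,interpolation=cv2.INTER_CUBIC))
```

```text
(no output)
```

View pics/crop1.png

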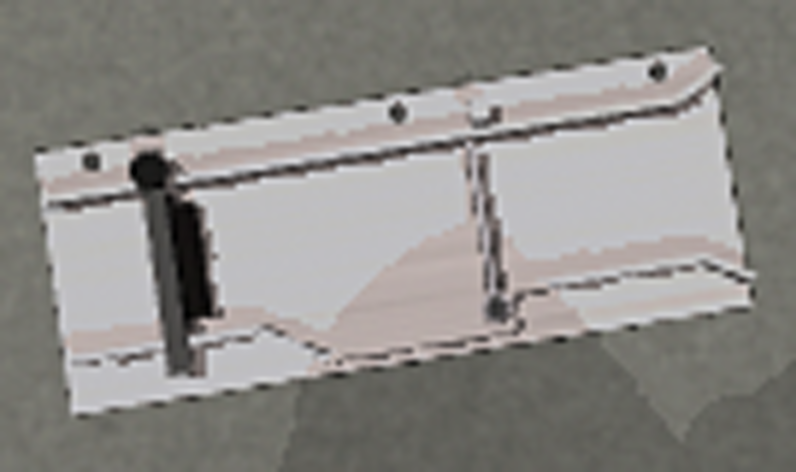

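```bash
cat > h.py <<'E'
import numpy as np
from station import arm
from scipy.optimize import least_squares
from scipy.spatial.transform import Rotation as R
np.set_printoptions(precision=4,suppress=True)
def cam(n):
    i=arm.camera_info(n);f=200/np.tan(np.radians(i["fov_y"]/2))
    if n=="wrist":
        s=arm.get_state();T=np.eye(4);T[:3,:3]=R.from_euler("xyz",s["ee_rot"]).as_matrix();T[:3,3]=s["eef_pos"]
        V=np.linalg.inv(T@i["tool_from_camera"])
    else: V=i["view"]
    return f,i["cx"],i["cy"],V
def proj(c,P):
    f,cx,cy,V=c;p=np.atleast_2d(P)@V[:3,:3].T+V[:3,3];return np.c_[cx+f*p[:,0]/p[:,2],cy+f*p[:,1]/p[:,2]]
def ray(c,uv,z):
    f,cx,cy,V=c;uv=np.atleast_2d(uv);d=np.c_[(uv[:,0]-cx)/f,(uv[:,1]-cy)/f,np.ones(len(uv))]@V[:3,:3]
    o=-V[:3,:3].T@V[:3,3];return o+d*((z-o[2])/d[:,2])[:,None]
def l2w(p,L):
    a=p[2];L=np.atleast_2d(L);return np.c_[p[0]+np.cos(a)*L[:,0]-np.sin(a)*L[:,1],p[1]+np.sin(a)*L[:,0]+np.cos(a)*L[:,1],L[:,2]]
def w2l(p,W):
    W=np.atleast_2d(W);d=W[:,:2]-p[:2];c,s=np.cos(p[2]),np.sin(p[2]);return np.c_[d@[c,s],d@[-s,c],W[:,2]]
def fit(c,L,uv,p0=(.5,0,1.6)):
    r=least_squares(lambda p:(proj(c,l2w(p,L))-uv).ravel(),p0);return r.x,r.fun.reshape(-1,2)
E
python3 - <<'E'
from h import *
c=cam("top")
L=np.array([[-95,-33.5,34],[-95,33.5,34],[104,33.5,34],[78,50,34],[0,42,48],[195,-33.5,34]])/1e3
uv=np.array([[675,108],[705,263],[265,327],[325,356],[497,306],[50,205]])/5.9+[230,190]
p,r=fit(c,L,uv);print(p,r)
q=np.array([[207,225],[215,310],[150,170]])/5.9+[230,190]
print(w2l(p,ray(c,q,.033)))
print("knob z .06",w2l(p,ray(c,q[2:],.06)))
print("round",ray(c,[448,210],.045/2),"sq",ray(c,[450.5,272],.03))
print(proj(cam("side"),l2w(p,[[.15,-.04,z] for z in(0.03,.06,.09)]+[[0,.042,.048],[-.115,0,.004]])))
E
```

```text
[0.5577 0.0283 1.7304] [[ 1.7773  0.1978]
 [ 0.6735 -0.7095]
 [-0.5322 -0.1327]
 [ 0.1498 -0.2197]
 [ 0.3907  0.629 ]
 [-2.4381  0.1693]]
[[ 0.1217 -0.0141  0.033 ]
 [ 0.1234  0.0234  0.033 ]
 [ 0.1432 -0.0419  0.033 ]]
knob z .06 [[ 0.1404 -0.0398  0.06  ]]
round [[ 0.606  -0.3312  0.0225]] sq [[ 0.4437 -0.3327  0.03  ]]
[[309.205  262.8829]
 [308.7608 254.8452]
 [308.2942 246.4041]
 [358.0367 211.8131]
 [348.0402 187.6035]]
```

Call:
arm_command([
  [[-33.4, 9.4, 4], [0, 0, 0], 1],
  [[-33.4, 9.4, 4], [0, 0, 0], 1],
  [[-33.4, 9.4, 4], [0, 0, 0], 1],
  [[-33.4, 9.4, 4], [0, 0, 0], 1],
  [[-33.4, 9.4, 4], [0, 0, 0], 1],
  [[-33.4, 9.4, 4], [0, 0, 0], 1],
  [[-33.4, 9.4, 4], [0, 0, 0], 1],
  [[-33.4, 9.4, 4], [0, 0, 0], 1],
  [[-33.4, 9.4, 4], [0, 0, 0], 1],
  [[-33.4, 9.4, 4], [0, 0, 0], 1],
  [[-33.4, 9.4, 4], [0, 0, 0], 1],
  [[-33.4, 9.4, 4], [0, 0, 0], 1],
  [[0, 0, 0], [0, 0, 5.6], 1],
  [[0, 0, 0], [0, 0, 5.6], 1],
  [[0, 0, 0], [0, 0, 5.6], 1],
  [[0, 0, 0], [0, 0, 0], 1],
  [[0, 0, 0], [0, 0, 0], 1],
], newtons=15)

```text
t: 1.52
eef_pos: [0.6058, -0.3307, 0.2001]
ee_rot: [3.141, -0.001, -2.98]
force: [-0.3, 0.6, -0.2]
width: 0.0877
```

Run:
```python
from h import *
import cv2
s=arm.get_state();c=cam("wrist");np.save("c1.npy",np.array(c,object),allow_pickle=True);print(s["eef_pos"],s["ee_rot"],proj(c,[[.606,-.331,.045]]))
f=arm.grab_frame("wrist");cv2.imwrite("pics/w1.png",f[:,:,::-1])
```

```text
[ 0.6058 -0.3307  0.2001] [ 3.1412 -0.0007 -2.9799] [[323.626  188.8936]]
```

View pics/w1.png

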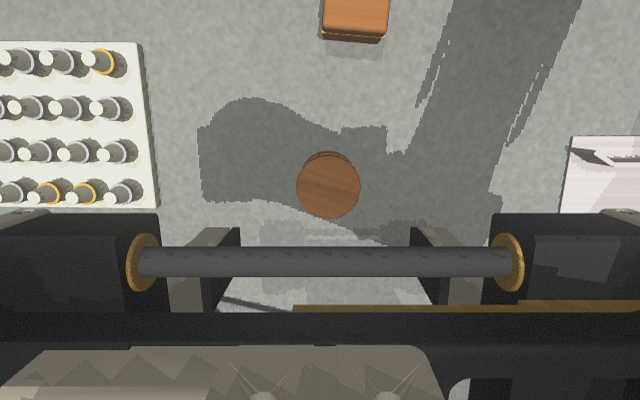

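Round case top centre is at about (328,187), against a predicted (324,189), so I correct by about +4.7 mm in tool y and +1.8 mm in x. Now down, grip and lift.

Call:
arm_command([
  [[1.8, 4.7, 20], [0, 0, 0], 1],
  [[0, 0, 33], [0, 0, 0], 1],
  [[0, 0, 33], [0, 0, 0], 1],
  [[0, 0, 33], [0, 0, 0], 1],
  [[0, 0, 28], [0, 0, 0], 1],
  [[0, 0, 20], [0, 0, 0], 1],
  [[0, 0, 0], [0, 0, 0], 1],
  [[0, 0, 0], [0, 0, 0], 0.5],
  [[0, 0, 0], [0, 0, 0], 0.5],
  [[0, 0, 0], [0, 0, 0], 0.5],
  [[0, 0, 0], [0, 0, 0], 0.5],
  [[0, 0, 0], [0, 0, 0], 0.5],
  [[0, 0, 0], [0, 0, 0], 0.5],
  [[0, 0, -10], [0, 0, 0], 0.5],
  [[0, 0, -25], [0, 0, 0], 0.5],
  [[0, 0, -35], [0, 0, 0], 0.5],
  [[0, 0, -35], [0, 0, 0], 0.5],
  [[0, 0, -25], [0, 0, 0], 0.5],
  [[0, 0, 0], [0, 0, 0], 0.5],
], newtons=15)

```text
t: 3.15
eef_pos: [0.6062, -0.3276, 0.1712]
ee_rot: [-3.136, 0.009, -2.982]
force: [1.2, -0.6, -0.7]
width: 0.0598
```

Run:
```python
from h import *
s=arm.get_state();e=s["eef_pos"];print(s["width"],s["ee_rot"])
p=[.5577,.0283,1.7304]
t=l2w(p,[[-.19,0,0]])[0];a=s["ee_rot"][2]
d=t-e;print(t,[np.cos(a)*d[0]+np.sin(a)*d[1],np.sin(a)*d[0]-np.cos(a)*d[1]])
```

```text
0.05976838447704129 [-3.1364  0.0086 -2.9819]
[ 0.5879 -0.1593  0.    ] [np.float64(-0.008667819097340303), np.float64(0.1691052708158993)]
```

Call:
arm_command([
  [[-10, 28, -3], [0, 0, 0], 0.5],
  [[-10, 28, -3], [0, 0, 0], 0.5],
  [[-10, 28, -3], [0, 0, 0], 0.5],
  [[-10, 28, -3], [0, 0, 0], 0.5],
  [[-10, 28, -3], [0, 0, 0], 0.5],
  [[-8, 29, -3], [0, 0, 0], 0.5],
  [[0, 0, 0], [0, 0, 0], 0.5],
  [[0, 0, 0], [0, 0, 0], 0.5],
  [[0, 0, 0], [0, 0, 0], 0.5],
])

```text
t: 3.9
eef_pos: [0.6338, -0.1501, 0.1816]
ee_rot: [3.141, -0.0, -2.982]
force: [0.1, -0.8, -1.2]
width: 0.0594
```

Run:
```python
from h import *
import cv2,pickle
s=arm.get_state();c=cam("wrist");pickle.dump(c,open("c2.pkl","wb"));print(s["eef_pos"],s["ee_rot"],s["width"])
f=arm.grab_frame("wrist");cv2.imwrite("pics/w2.png",f[:,:,::-1])
cv2.imwrite("pics/w2c.png",cv2.resize(f[0:240,270:640,::-1],None,fx=2.16,fy=2.16,interpolation=cv2.INTER_CUBIC))
p=[.5577,.0283,1.7304]
print(proj(c,l2w(p,np.array([[-95,-33.5,34],[-95,33.5,34],[0,42,48]])/1e3))*2.16-[270*2.16,0])
```

```text
[ 0.6338 -0.1501  0.1816] [ 3.1414 -0.0003 -2.9822] 0.059419937575681855
[[344.055  379.988 ]
 [357.605  209.3121]
 [632.6837 182.8334]]
```

View pics/w2c.png

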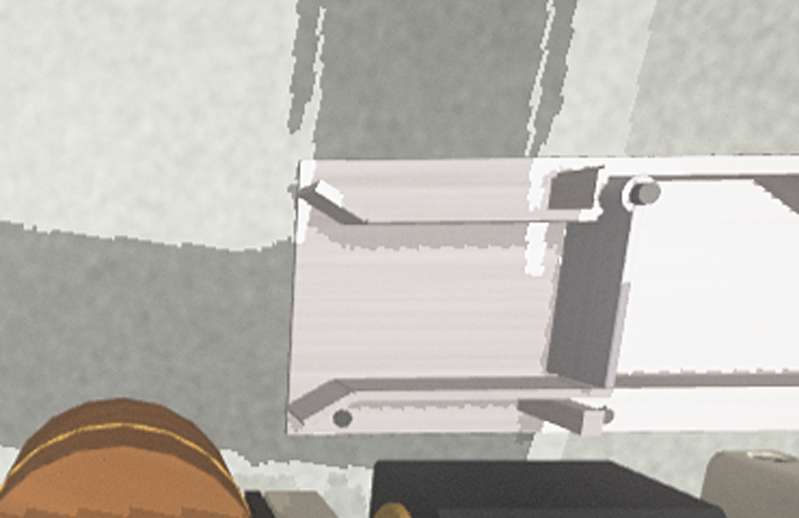

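Run:
```python
from h import *
import pickle
c=pickle.load(open("c2.pkl","rb"))
L=np.array([[-95,-33.5,34],[-95,33.5,34],[0,42,48],[-115,33.5,4],[-115,-33.5,4]])/1e3
uv=(np.array([[357,391],[367,221],[645,194],[299,222],[290,390]])+[270*2.16,0])/2.16
W=np.array([[1,1],[1,1],[1,1],[1,0],[1,0]])
r=least_squares(lambda p:((proj(c,l2w(p,L))-uv)*W).ravel(),[.55,.03,1.73]);p=r.x;print(p);print(r.fun.reshape(-1,2))
s=arm.get_state();e=s["eef_pos"];a=s["ee_rot"][2];print(w2l(p,[e]),"tool y angle-lane",np.degrees(a+np.pi/2+np.pi-2*np.pi-p[2]+np.pi*0), a)
t=l2w(p,[[-.078,0,0]])[0];d=t-e;print([np.cos(a)*d[0]+np.sin(a)*d[1],np.sin(a)*d[0]-np.cos(a)*d[1]])
```

```text
[0.5606 0.034  1.7384]
[[-0.3227 -0.0943]
 [ 0.9958  0.2124]
 [-0.4922 -0.1598]
 [-0.3102  0.    ]
 [ 0.1297 -0.    ]]
[[-0.1943 -0.0413  0.1815]] tool y angle-lane -360.52703335217103 -2.983197619041799
[np.float64(0.042345805982791515), np.float64(0.11590139014298717)]
```

Call:
arm_command([
  [[10, 28, 0], [0, 0, -0.5], 0.5],
  [[11, 29, 0], [0, 0, 0], 0.5],
  [[11, 29, 0], [0, 0, 0], 0.5],
  [[10, 29, 0], [0, 0, 0], 0.5],
  [[0, 0, 30], [0, 0, 0], 0.5],
  [[0, 0, 35], [0, 0, 0], 0.5],
  [[0, 0, 30], [0, 0, 0], 0.5],
  [[0, 0, 9], [0, 0, 0], 0.5],
  [[0, 0, 0], [0, 0, 0], 0.5],
  [[0, 0, 0], [0, 0, 0], 0.5],
  [[0, 0, 0], [0, 0, 0], 0.5],
])

```text
t: 4.87
eef_pos: [0.5751, -0.0442, 0.0793]
ee_rot: [-3.141, 0.002, -2.975]
force: [0.4, 0.3, -1.4]
width: 0.0598
```

Run:
```python
from h import *
import cv2
s=arm.get_state();e=s["eef_pos"];print(e,s["ee_rot"],s["force"],w2l([.5606,.034,1.7384],[e]))
f=arm.grab_frame("wrist");cv2.imwrite("pics/w3.png",cv2.resize(f[20:270,180:520,::-1],None,fx=2.2,fy=2.2,interpolation=cv2.INTER_CUBIC))
```

```text
[ 0.5751 -0.0442  0.0793] [-3.1413  0.0025 -2.9746] [ 0.3665  0.3107 -1.3748] [[-0.0796 -0.0013  0.0793]]
```

View pics/w3.png

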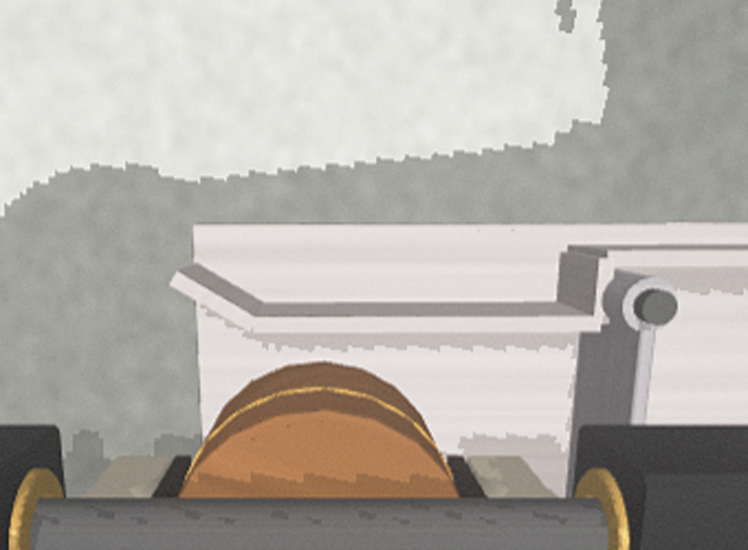

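Run:
```python
from h import *
c=cam("wrist");p=[.5606,.034,1.7384]
g=lambda u,v:np.array([u/2.2+180,v/2.2+20])
print("hinge",w2l(p,ray(c,g(656,307),.048)),"wall",w2l(p,ray(c,g(400,331),.034)),"bend",w2l(p,ray(c,g(258,331),.034)),"mouth",w2l(p,ray(c,g(197,330),.004)))
print("rim bottom far (y+30 expected)",w2l(p,ray(c,g(322,362),.046)),"top rim",w2l(p,ray(c,g(322,408),.091)), "tcp",w2l(p,[arm.get_state()["eef_pos"]]))
```

```text
hinge [[0.0003 0.0416 0.048 ]] wall [[-0.058   0.0336  0.034 ]] bend [[-0.0944  0.0336  0.034 ]] mouth [[-0.1151  0.0288  0.004 ]]
rim bottom far (y+30 expected) [[-0.078  0.028  0.046]] top rim [[-0.0783  0.0292  0.091 ]] tcp [[-0.0794 -0.0013  0.0795]]
```

Call:
arm_command([
  [[1.4, 1, 10], [0, 0, 0], 0.5],
  [[0, 0, 15], [0, 0, 0], 0.5],
  [[0, 0, 10], [0, 0, 0], 0.5],
  [[0, 0, 4], [0, 0, 0], 0.5],
  [[0, 0, 1], [0, 0, 0], 0.5],
  [[0, 0, 0.5], [0, 0, 0], 0.5],
  [[0, 0, 0], [0, 0, 0], 0.5],
  [[0, 0, 0], [0, 0, 0], 0.5],
])

```text
t: 5.58
eef_pos: [0.5723, -0.0431, 0.038]
ee_rot: [-3.141, 0.0, -2.974]
force: [-2.9, 0.7, 6.7]
width: 0.0595
```

Call:
arm_command([
  [[0, 0, 0], [0, 0, 0], 0.8],
  [[0, 0, 0], [0, 0, 0], 0.9],
  [[0, 0, 0], [0, 0, 0], 0.9],
  [[0, 0, -5], [0, 0, 0], 0.9],
  [[0, 0, -20], [0, 0, 0], 0.9],
  [[0, 0, -35], [0, 0, 0], 0.9],
  [[0, 0, -20], [0, 0, 0], 0.9],
  [[0, -25, 0], [0, 0, 0], 0],
  [[0, -35, 0], [0, 0, 0], 0],
  [[0, -10, 0], [0, 0, 0], 0],
  [[0, 0, 0], [0, 0, 0], 0],
  [[0, 0, 0], [0, 0, 0], 0],
  [[0, 0, 0], [0, 0, 0], 0],
  [[0, 0, 0], [0, 0, 0], 0],
])

```text
t: 6.75
eef_pos: [0.5837, -0.1115, 0.117]
ee_rot: [3.142, -0.0, -2.974]
force: [-0.1, -0.1, 0.5]
width: 0.038
```

Run:
```python
from h import *
import cv2,pickle
c=cam("wrist");pickle.dump(c,open("c4.pkl","wb"))
s=arm.get_state();e=s["eef_pos"];print(e,s["ee_rot"],s["force"],s["width"],w2l([.5606,.034,1.7384],[e]))
f=arm.grab_frame("wrist");cv2.imwrite("pics/w4.png",cv2.resize(f[20:270,260:600,::-1],None,fx=2.2,fy=2.2,interpolation=cv2.INTER_CUBIC))
```

```text
[ 0.5837 -0.1115  0.117 ] [ 3.1415 -0.0003 -2.9737] [-0.0724 -0.0909  0.4858] 0.038009749565561204 [[-0.1473  0.0015  0.117 ]]
```

View pics/w4.png

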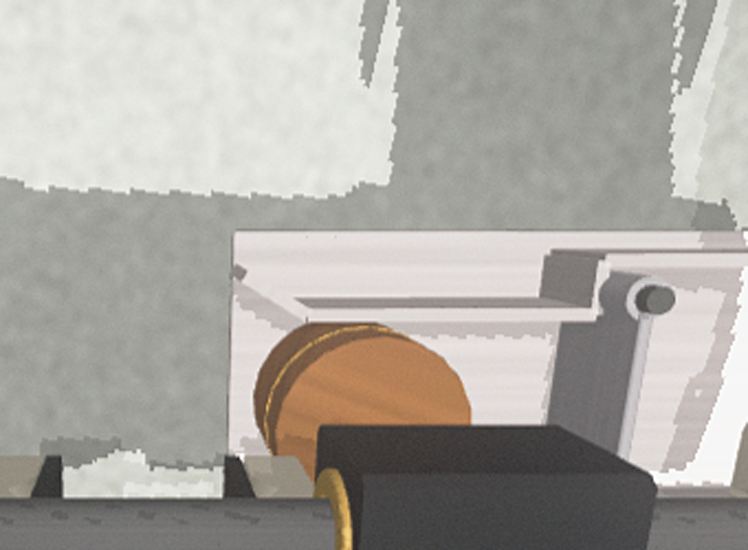

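Case stands in the lane before the shut flap (hinge seen at (656,299)); the fingers are above and behind it and still closing. Going down behind it.

Call:
arm_command([
  [[-1.5, 0, 0], [0, 0, 0], 0],
  [[0, 0, 0], [0, 0, 0], 0],
  [[0, 0, 0], [0, 0, 0], 0],
  [[0, 0, 0], [0, 0, 0], 0],
  [[0, 0, 20], [0, 0, 0], 0],
  [[0, 0, 30], [0, 0, 0], 0],
  [[0, 0, 25], [0, 0, 0], 0],
  [[0, 0, 8], [0, 0, 0], 0],
  [[0, 4, 0], [0, 0, 0], 0],
  [[0, 4, 0], [0, 0, 0], 0],
  [[0, 4, 0], [0, 0, 0], 0],
  [[0, 2, 0], [0, 0, 0], 0],
  [[0, 2, 0], [0, 0, 0], 0],
  [[0, 2, 0], [0, 0, 0], 0],
  [[0, 2, 0], [0, 0, 0], 0],
  [[0, 2, 0], [0, 0, 0], 0],
  [[0, 2, 0], [0, 0, 0], 0],
  [[0, 2, 0], [0, 0, 0], 0],
])

```text
t: 8.3
eef_pos: [0.5812, -0.0862, 0.0343]
ee_rot: [-3.141, 0.0, -2.974]
force: [0.0, -1.9, 1.6]
width: 0.0003
```

Call:
arm_command([
  [[0, 3, 0], [0, 0, 0], 0],
  [[0, 3, 0], [0, 0, 0], 0],
  [[0, 3, 0], [0, 0, 0], 0],
  [[0, 3, 0], [0, 0, 0], 0],
  [[0, 3, 0], [0, 0, 0], 0],
  [[0, 3, 0], [0, 0, 0], 0],
  [[0, 3, 0], [0, 0, 0], 0],
  [[0, 3, 0], [0, 0, 0], 0],
  [[0, 3, 0], [0, 0, 0], 0],
  [[0, 3, 0], [0, 0, 0], 0],
  [[0, 3, 0], [0, 0, 0], 0],
  [[0, 3, 0], [0, 0, 0], 0],
  [[0, 3, 0], [0, 0, 0], 0],
  [[0, 3, 0], [0, 0, 0], 0],
  [[0, 3, 0], [0, 0, 0], 0],
  [[0, 3, 0], [0, 0, 0], 0],
  [[0, 3, 0], [0, 0, 0], 0],
  [[0, 3, 0], [0, 0, 0], 0],
  [[0, 3, 0], [0, 0, 0], 0],
  [[0, 3, 0], [0, 0, 0], 0],
])

```text
t: 9.97
eef_pos: [0.5713, -0.0269, 0.0342]
ee_rot: [-3.141, 0.001, -2.974]
force: [2.1, -5.0, 0.9]
width: 0.0008
```

Run:
```python
from h import *
import cv2
s=arm.get_state();e=s["eef_pos"];print(e,s["force"],w2l([.5606,.034,1.7384],[e]))
f=arm.grab_frame("side");cv2.imwrite("pics/s5.png",cv2.resize(f[150:310,250:420,::-1],None,fx=3.7,fy=3.7,interpolation=cv2.INTER_CUBIC))
f=arm.grab_frame("wrist");cv2.imwrite("pics/w5.png",f[:,:,::-1])
```

```text
[ 0.5713 -0.0269  0.0342] [ 2.101  -4.9895  0.9045] [[-0.0618 -0.0004  0.0342]]
```

View pics/s5.png

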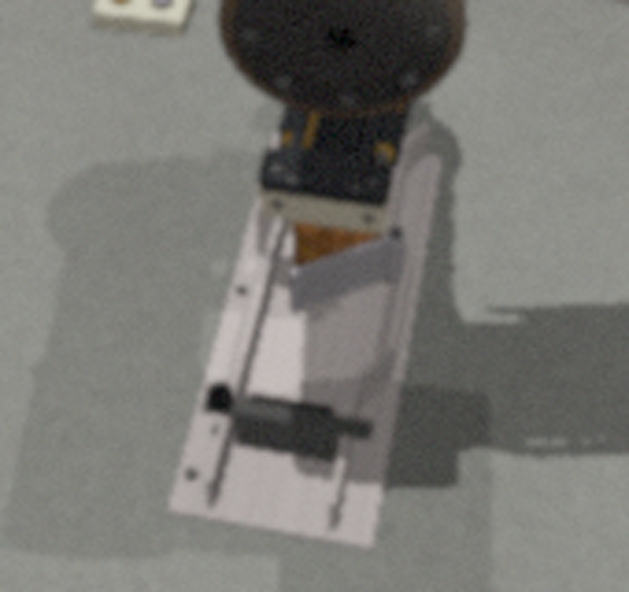

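The side view shows the case upright, starting to open the flap, with the stop (dark bar, ~(300,425)) ahead. Pushing on.

Call:
arm_command([
  [[0, 3, 0], [0, 0, 0], 0],
  [[0, 3, 0], [0, 0, 0], 0],
  [[0, 3, 0], [0, 0, 0], 0],
  [[0, 3, 0], [0, 0, 0], 0],
  [[0, 3, 0], [0, 0, 0], 0],
  [[0, 3, 0], [0, 0, 0], 0],
  [[0, 3, 0], [0, 0, 0], 0],
  [[0, 3, 0], [0, 0, 0], 0],
  [[0, 3, 0], [0, 0, 0], 0],
  [[0, 3, 0], [0, 0, 0], 0],
  [[0, 3, 0], [0, 0, 0], 0],
  [[0, 3, 0], [0, 0, 0], 0],
  [[0, 3, 0], [0, 0, 0], 0],
  [[0, 3, 0], [0, 0, 0], 0],
  [[0, 3, 0], [0, 0, 0], 0],
  [[0, 3, 0], [0, 0, 0], 0],
  [[0, 3, 0], [0, 0, 0], 0],
  [[0, 3, 0], [0, 0, 0], 0],
  [[0, 3, 0], [0, 0, 0], 0],
  [[0, 3, 0], [0, 0, 0], 0],
])

```text
t: 11.73
eef_pos: [0.5608, 0.0324, 0.034]
ee_rot: [3.142, -0.0, -2.974]
force: [0.9, -3.2, 3.2]
width: 0.0006
```

Call:
arm_command([
  [[0, 2, 0], [0, 0, 0], 0],
  [[0, 2, 0], [0, 0, 0], 0],
  [[0, 2, 0], [0, 0, 0], 0],
  [[0, 2, 0], [0, 0, 0], 0],
  [[0, 2, 0], [0, 0, 0], 0],
  [[0, 2, 0], [0, 0, 0], 0],
  [[0, 2, 0], [0, 0, 0], 0],
  [[0, 2, 0], [0, 0, 0], 0],
  [[0, 2, 0], [0, 0, 0], 0],
  [[0, 2, 0], [0, 0, 0], 0],
  [[0, 2, 0], [0, 0, 0], 0],
  [[0, 2, 0], [0, 0, 0], 0],
  [[0, 2, 0], [0, 0, 0], 0],
  [[0, 0, 0], [0, 0, 0], 0],
])

```text
t: 12.9
eef_pos: [0.5566, 0.0581, 0.034]
ee_rot: [3.141, -0.0, -2.974]
force: [-0.2, -0.9, 1.7]
width: 0.0006
```

Run:
```python
from h import *
import cv2
s=arm.get_state();e=s["eef_pos"];print(e,s["force"],w2l([.5606,.034,1.7384],[e]))
f=arm.grab_frame("side");cv2.imwrite("pics/s6.png",cv2.resize(f[180:310,250:420,::-1],None,fx=4,fy=4,interpolation=cv2.INTER_CUBIC))
```

```text
[0.5566 0.0581 0.034 ] [-0.2205 -0.9112  1.6671] [[ 0.0245 -0.      0.034 ]]
```

View pics/s6.png

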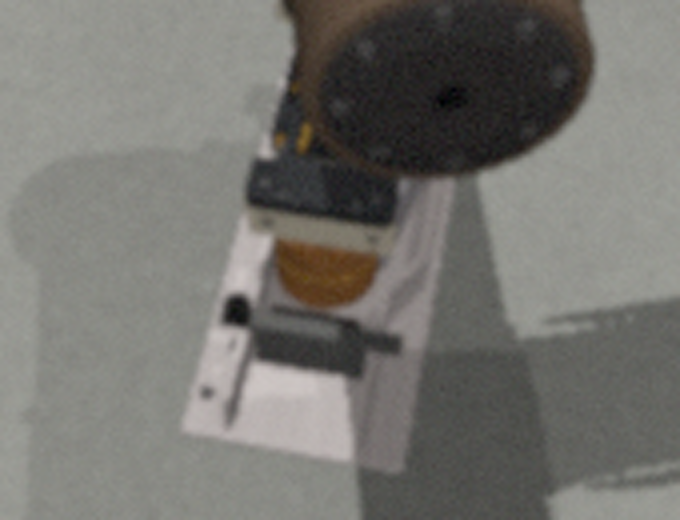

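Case upright, with roughly 15 mm left before the stop. Feeling forward slowly.

Call:
arm_command([
  [[0, 1, 0], [0, 0, 0], 0],
  [[0, 1, 0], [0, 0, 0], 0],
  [[0, 1, 0], [0, 0, 0], 0],
  [[0, 1, 0], [0, 0, 0], 0],
  [[0, 1, 0], [0, 0, 0], 0],
  [[0, 1, 0], [0, 0, 0], 0],
  [[0, 1, 0], [0, 0, 0], 0],
  [[0, 1, 0], [0, 0, 0], 0],
  [[0, 1, 0], [0, 0, 0], 0],
  [[0, 1, 0], [0, 0, 0], 0],
  [[0, 1, 0], [0, 0, 0], 0],
  [[0, 1, 0], [0, 0, 0], 0],
  [[0, 0, 0], [0, 0, 0], 0],
])

```text
t: 14.03
eef_pos: [0.5546, 0.0697, 0.034]
ee_rot: [3.142, -0.0, -2.974]
force: [-0.8, -0.9, -0.3]
width: 0.0007
```

Call:
arm_command([
  [[0, 1, 0], [0, 0, 0], 0],
  [[0, 1, 0], [0, 0, 0], 0],
  [[0, 0, 0], [0, 0, 0], 0],
])

```text
t: 14.28
eef_pos: [0.5544, 0.0717, 0.0341]
ee_rot: [3.141, 0.0, -2.974]
force: [-0.0, -0.4, 0.5]
width: 0.0005
```

Case middle ≈ 0.089; no contact yet.

Call:
arm_command([
  [[0, 1, 0], [0, 0, 0], 0],
  [[0, 1, 0], [0, 0, 0], 0],
  [[0, 0, 0], [0, 0, 0], 0],
])

```text
t: 14.53
eef_pos: [0.5542, 0.0738, 0.0341]
ee_rot: [3.141, 0.0, -2.974]
force: [-0.3, -0.8, 0.0]
width: 0.0003
```

Call:
arm_command([
  [[0, 1, 0], [0, 0, 0], 0],
  [[0, 0, 0], [0, 0, 0], 0],
  [[0, 0, 0], [0, 0, 0], 0],
])

```text
t: 14.78
eef_pos: [0.5543, 0.0747, 0.0342]
ee_rot: [3.141, 0.001, -2.974]
force: [0.9, -0.0, -0.2]
width: 0.0004
```

Call:
arm_command([
  [[0, 1, 0], [0, 0, 0], 0],
  [[0, 0, 0], [0, 0, 0], 0],
  [[0, 0, 0], [0, 0, 0], 0],
])

```text
t: 15.03
eef_pos: [0.5539, 0.0755, 0.0342]
ee_rot: [3.142, 0.0, -2.974]
force: [1.0, -0.9, 0.3]
width: 0.0004
```

Call:
arm_command([
  [[0, 1, 0], [0, 0, 0], 0],
  [[0, 1, 0], [0, 0, 0], 0],
  [[0, 0, 0], [0, 0, 0], 0],
])

```text
t: 15.28
eef_pos: [0.5533, 0.0775, 0.0341]
ee_rot: [-3.142, -0.0, -2.974]
force: [1.6, -1.4, 1.4]
width: 0.0005
```

Call:
arm_command([
  [[0, 1, 0], [0, 0, 0], 0],
  [[0, 1, 0], [0, 0, 0], 0],
  [[0, 0, 0], [0, 0, 0], 0],
])

```text
t: 15.53
eef_pos: [0.553, 0.0794, 0.0341]
ee_rot: [-3.141, -0.0, -2.974]
force: [1.4, -2.2, 0.7]
width: 0.0003
```

Call:
arm_command([
  [[0, 1, 0], [0, 0, 0], 0],
  [[0, 0, 0], [0, 0, 0], 0],
  [[0, 0, 0], [0, 0, 0], 0],
])

```text
t: 15.78
eef_pos: [0.5528, 0.0801, 0.0341]
ee_rot: [-3.141, -0.0, -2.974]
force: [2.3, -3.8, 1.6]
width: 0.0001
```

Call:
arm_command([
  [[0, 0.6, 0], [0, 0, 0], 0],
  [[0, 0, 0], [0, 0, 0], 0],
  [[0, 0, 0], [0, 0, 0], 0],
])

```text
t: 16.03
eef_pos: [0.5527, 0.0804, 0.0342]
ee_rot: [-3.141, -0.0, -2.974]
force: [2.6, -5.4, 2.2]
width: 0.0006
```

Call:
arm_command([
  [[0, 0.7, 0], [0, 0, 0], 0],
  [[0, 0, 0], [0, 0, 0], 0],
  [[0, 0, 0], [0, 0, 0], 0],
])

```text
t: 16.28
eef_pos: [0.5526, 0.0808, 0.0342]
ee_rot: [-3.141, -0.0, -2.974]
force: [3.2, -7.6, 1.7]
width: 0.0005
```

Call:
arm_command([
  [[0, 0.3, 0], [0, 0, 0], 0],
  [[0, 0, 0], [0, 0, 0], 0],
  [[0, 0, 0], [0, 0, 0], 0],
  [[0, 0, 0], [0, 0, 0], 0],
  [[0, 0, 0], [0, 0, 0], 0],
  [[0, 0, 0], [0, 0, 0], 0],
])

```text
t: 16.78
eef_pos: [0.5525, 0.0809, 0.0342]
ee_rot: [-3.141, -0.001, -2.975]
force: [3.0, -7.8, 2.8]
width: 0.0002
```

About 8 N pressed and held. Now drawing out at 24 mm/s.

Call:
arm_command([
  [[0, -0.7, 0], [0, 0, 0], 0],
  [[0, -1, 0], [0, 0, 0], 0],
  [[0, -1, 0], [0, 0, 0], 0],
  [[0, -1, 0], [0, 0, 0], 0],
  [[0, -2, 0], [0, 0, 0], 0],
  [[0, -2, 0], [0, 0, 0], 0],
  [[0, -2, 0], [0, 0, 0], 0],
  [[0, -2, 0], [0, 0, 0], 0],
  [[0, -2, 0], [0, 0, 0], 0],
  [[0, -2, 0], [0, 0, 0], 0],
  [[0, -2, 0], [0, 0, 0], 0],
  [[0, -2, 0], [0, 0, 0], 0],
  [[0, -2, 0], [0, 0, 0], 0],
  [[0, -2, 0], [0, 0, 0], 0],
  [[0, -2, 0], [0, 0, 0], 0],
  [[0, -2, 0], [0, 0, 0], 0],
  [[0, -2, 0], [0, 0, 0], 0],
  [[0, -2, 0], [0, 0, 0], 0],
  [[0, -2, 0], [0, 0, 0], 0],
  [[0, -2, 0], [0, 0, 0], 0],
])

```text
t: 18.45
eef_pos: [0.5586, 0.0465, 0.0341]
ee_rot: [-3.142, 0.0, -2.974]
force: [2.0, -0.3, 0.8]
width: 0.0002
```

Call:
arm_command([
  [[0, -2, 0], [0, 0, 0], 0],
  [[0, -2, 0], [0, 0, 0], 0],
  [[0, -2, 0], [0, 0, 0], 0],
  [[0, -2, 0], [0, 0, 0], 0],
  [[0, -2, 0], [0, 0, 0], 0],
  [[0, -2, 0], [0, 0, 0], 0],
  [[0, -2, 0], [0, 0, 0], 0],
  [[0, -2, 0], [0, 0, 0], 0],
  [[0, -2, 0], [0, 0, 0], 0],
  [[0, -2, 0], [0, 0, 0], 0],
  [[0, -2, 0], [0, 0, 0], 0],
  [[0, -2, 0], [0, 0, 0], 0],
  [[0, -2, 0], [0, 0, 0], 0],
  [[0, -2, 0], [0, 0, 0], 0],
  [[0, -2, 0], [0, 0, 0], 0],
  [[0, -2, 0], [0, 0, 0], 0],
  [[0, -2, 0], [0, 0, 0], 0],
  [[0, -2, 0], [0, 0, 0], 0],
  [[0, -2, 0], [0, 0, 0], 0],
  [[0, -2, 0], [0, 0, 0], 0],
])

```text
t: 20.12
eef_pos: [0.5649, 0.0072, 0.0339]
ee_rot: [3.141, -0.001, -2.974]
force: [0.0, 1.0, -0.4]
width: 0.0004
```

Call:
arm_command([
  [[0, -2, 0], [0, 0, 0], 0],
  [[0, -2, 0], [0, 0, 0], 0],
  [[0, -2, 0], [0, 0, 0], 0],
  [[0, -2, 0], [0, 0, 0], 0],
  [[0, -2, 0], [0, 0, 0], 0],
  [[0, -2, 0], [0, 0, 0], 0],
  [[0, -2, 0], [0, 0, 0], 0],
  [[0, -2, 0], [0, 0, 0], 0],
  [[0, -2, 0], [0, 0, 0], 0],
  [[0, -2, 0], [0, 0, 0], 0],
  [[0, -5, 0], [0, 0, 0], 0],
  [[0, -10, 0], [0, 0, 0], 0],
  [[0, -15, 0], [0, 0, 0], 0],
  [[0, -15, 0], [0, 0, 0], 0],
  [[0, -10, -5], [0, 0, 0], 0],
  [[0, 0, -20], [0, 0, 0], 0],
  [[0, 0, -30], [0, 0, 0], 0],
  [[0, 0, -30], [0, 0, 0], 0],
  [[0, 0, -20], [0, 0, 0], 0],
  [[0, 0, 0], [0, 0, 0], 0],
])

```text
t: 21.78
eef_pos: [0.5804, -0.0671, 0.1444]
ee_rot: [-3.141, 0.008, -2.974]
force: [0.7, -0.4, -0.4]
width: 0.0003
```

Run:
```python
from h import *
import cv2
s=arm.get_state();print(s["eef_pos"],s["force"],w2l([.5606,.034,1.7384],[s["eef_pos"]]))
f=arm.grab_frame("top");cv2.imwrite("pics/t7.png",f[:,:,::-1])
g=arm.grab_frame("side")
a=cv2.resize(f[190:270,230:365,::-1],(800,474//2*1),interpolation=cv2.INTER_CUBIC) if 0 else cv2.resize(f[190:270,230:365,::-1],(400,237),interpolation=cv2.INTER_CUBIC)
b=cv2.resize(g[160:310,280:380,::-1],(400,600),interpolation=cv2.INTER_CUBIC)
o=np.zeros((600,800,3),np.uint8);o[:237,:400]=a;o[:,400:]=b;o[240:490,:400]=cv2.resize(f[:,:,::-1],(400,250))
cv2.imwrite("pics/f7.png",o)
```

```text
[ 0.5804 -0.0671  0.1444] [ 0.6975 -0.4485 -0.3857] [[-0.103  -0.0026  0.1444]]
```

View pics/f7.png

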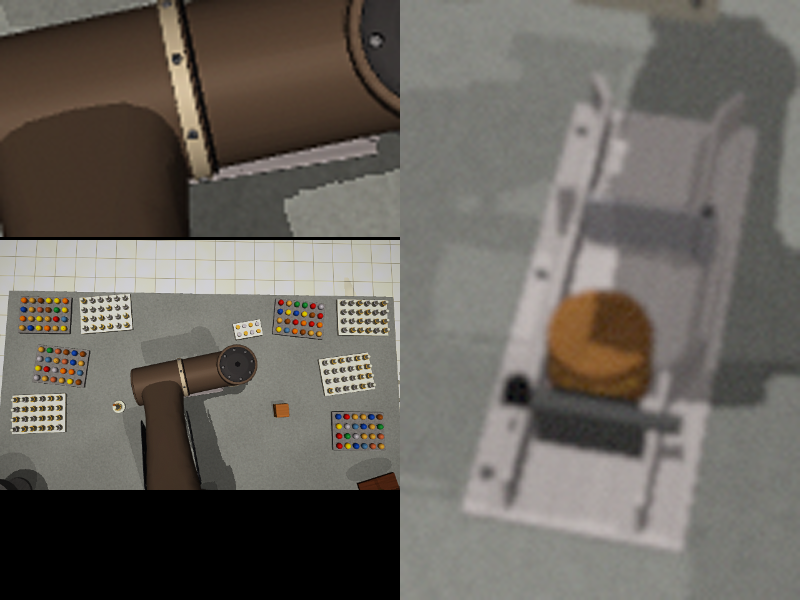

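The side view shows the flap shut across the lane (about (645,230)), with the case upright against the stop (about (600,340)). The bystanders are where they started. Settling, then handing in.

Call:
arm_command([
  [[0, 0, 0], [0, 0, 0], 0],
  [[0, 0, 0], [0, 0, 0], 0],
  [[0, 0, 0], [0, 0, 0], 0],
])

```text
t: 22.13
eef_pos: [0.5771, -0.0668, 0.138]
ee_rot: [3.142, -0.002, -2.974]
force: [0.1, -0.4, -0.3]
width: 0.0002
```

```bash
python3 -c "
from station import arm
print(arm.job_done())"
```

```text
the job is handed in; nothing more can be done
None
```

The job is handed in, at about 22 s of the 67 s allowed. I stood the round case in the lane mouth and pushed it through the flap with shut fingers. Against the stop I pressed it with about 8 N for just over half a second, then drew the fingers straight back at 24 mm/s.

**Last checks:** the final side picture shows the case upright against the stop and the flap shut. The square case, cone and tray look unmoved, and the fingers are clear with about 0 N on the tool.

**Not measured:**
- **Pad travel:** inferred at about 2 mm from the force. Fingertip travel after the force began to rise was nearer 3 mm, part of it probably before contact.
- **Flap closing speed:** not read; it rests on the slow withdrawal.
- **Case position:** estimated from the finger position at about 96 mm past the gate.

**Disagreement:** the first lane position from the top camera was about 6 mm off the wrist camera's. I used the wrist camera's, which a second wrist picture confirmed to within 1 mm.

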